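# Weigh the square spice tin on its hand scale

### The arm

A 7-joint arm with a two-finger parallel gripper is mounted at the origin on the work surface. World frame = base frame: x ahead of the robot, y to its left, z up, the work surface at z = 0. Lengths are in m, angles in rad, forces in N, time in s.
With the tool pointing down it reaches from about 0.425 to 0.8 m from the base axis. Payload 8.3 kg.
Tool frame: the origin (TCP) lies where the fingers leave the gripper's body, on its centre line; the fingertips stand 73 mm ahead of it and the grasp point (between the pads) lies robot.tcp_to_grasp ahead of it (robot.tcp_to_grasp is the distance from the TCP to the grasp point, in m); z points along the fingers, y is the direction in which the jaws open and shut (so a half turn about z gives the same grasp; the last joint's range is limited). The gripper opens to 85 mm and grips with 20 to 120 N. Pads are 22 mm wide; open, the fingers measure 114 mm over their backs; the gripper's body (76 mm by 85 mm) begins 54 mm behind the grasp point. The pads swing forward as they close: fully open they stand 13 mm farther back than shut.
Start: joints at [1.195, 0.383, 0.016, 1.37, -0.006, 1.388, -0.046], TCP at [0.192, -0.595, 0.304] pointing down, gripper open.
Joint ranges: [-2.95, 2.95], [-0.25, 2.06], [-1.52, 1.56], [0.18, 2.33], [-1.44, 4.58], [0.02, 2.06], [-3.01, 3.01]. Speed limits (rad/s): [2.39, 2.39, 3.01, 3.01, 3.14, 3.14, 3.14].

### API

Orientations are given as a unit quaternion [w, x, y, z].
In Python, from rig import robot gives the robot as it stands.
- The arm moves only by the tool drive_tool, never from a script. Its arguments are lists of equal length, an entry for each row: "linear": the shift along the tool's x, y, z in m, a list of three; "turn": the turn about the tool's z in rad. In form: {"linear": [[tx, ty, tz], ...], "turn": [turn, ...]}. A call has 1 to 12 rows; each row shifts and turns the commanded pose from where the row before left it, along the tool's axes as they then stand; what a row does not reach is not made up. A row lasts 1/10 s, in which the tool goes at most 50 mm and 8.59 degrees, less where a joint would pass 70% of its speed; a pose out of reach is approached as far as the arm can. A call with a gripper value outside its range is refused whole. "gripper" is the opening, from 0 (shut) to 1 (fully open), set as the call begins (left out, the last holds). The fingers move at their own pace and stop on an object; "newtons" is the grip in N (left out, the last holds). Time passes only in rows, so rows that do not move let the fingers close. It gives the time, the measured TCP pose, the force and the opening at its end, in the units of the state.
- robot.state(): the state, without advancing time (a new reading comes with each control period).
- robot.get_image(name): name is "scene" or "top" or "wrist"; returns a dict with "img" (400x640x3 uint8, blue, green, red), "K" (3x3 intrinsics, pixels), "rvec" (rotation vector, rad) and "tvec" (3), from world to camera coordinates, as OpenCV has them; the wrist camera has in their place "tool_from_camera" (4x4, takes a point from camera to tool coordinates, whose origin is the TCP and whose axes are the flange's). Camera axes: x right, y down, z forward; pixel columns grow to the right and rows downward; lengths in m; the calibration is good to about 2 mm. A picture is of the moment at which its call begins: read the wrist's pose just before it. There is no depth.
- robot.sign_off(): hands the job in, once; it reports no verdict.
The state is a dict: "clock": time; "qpos": joint angles; "qd": joint speeds; "joint_torque": joint torques, N m; "ee_pos": TCP position; "eef_rot": TCP orientation; "contact_force": force on the tool from outside, world axes, zero at the start; "moment": the same for the moment, N m; "opening": finger opening in m.
Only numpy, scipy, OpenCV 4.12 (cv2) and the standard library are available. Lean on these libraries where they do the work, as an engineer would, in place of code of your own. Each camera call takes 0.05 s, during which the arm holds its last target.

### The job

Weigh the square tin: take the black grip of the spring scale that is clamped to it, lift gently until the tin hangs upright on the spring a couple of fingers' width clear of the table, and hold it still there for about two seconds so the reading settles. Then set it gently back down where it stood, upright, and let go. Leave the round tin with the other scale alone.

Things in the scene. Friction and masses are not known exactly. Their poses are not given: they have to be found in the camera images.
- square_tin: Loose square lidded steel tin, 94 x 94 mm, 71 mm high, 0.4 to 0.65 kg, upright on the table. Origin: centre of its underside, z up. A wire bail on its lid holds an aluminium clamp (top at 114 mm); on it, on the tin's axis, stands a spring scale: white tube 28 mm wide (up to 188 mm), neck 14 mm wide (to 204 mm), black bar grip (204 to 234 mm). The scale does not turn on the tin.
- square_tin_grip (a point): Centre of that scale's black bar grip, 219 mm above the tin's underside when the spring is relaxed. The bar is 84 mm long along the tin's y, 24 mm thick along the tin's x, 30 mm tall. It rises with the scale.
- square_tin_scale (a joint): Extension of that scale's spring in m: 0 with the tube down on the clamp, growing as the scale is pulled up (a brass rod shows). 200 N/m, stop at 0.045; with the tin hanging it settles at about 0.020 to 0.033: the grip must rise this far before the tin leaves the table.
- round_tin: The other tin, to be left alone: loose, round, 100 mm in diameter, 71 mm high, same steel, with an identical clamp, scale and bar grip (same heights). Origin: centre of its underside; bar long axis along its y. The two tins may stand in either place, 180 mm or more apart.

How it is judged:
By the outcome, as a careful person would: the job done as asked, in the order asked, and still so for the second after the job is handed in, with the robot touching nothing.
It also fails if it takes over 43 s, if anything falls off the work surface, if the arm or the gripper's body presses on something with over 40 N, if the wrist force passes 120 N, or if a joint passes its speed limit or range.

## Working session

There is one attempt and no reset: what is moved stays moved. The work goes in short steps, Python scripts to look and compute and a tool call to move; the robot and the scene stay as the last step left them, time stands still between calls to the robot, and variables do not carry over. Pictures are saved under pics/ and viewed, and the job is handed in when it is done.

Besides the shell and the picture viewer there is one more tool, called after ">>>" as name(argument=value, ...), one argument or row to a line, values as JSON. drive_tool: Moves the arm, as the interface text tells. Its arguments: {"type":"object","properties":{"linear":{"type":"array","items":{"type":"array","items":{"type":"number"}}},"turn":{"type":"array","items":{"type":"number"}},"gripper":{"type":"number"},"newtons":{"type":"number"}},"required":["linear","turn"]}

```bash
ls; mkdir -p pics; python3 - <<'E'
from rig import robot
import cv2
print(robot.state()); print(robot.tcp_to_grasp)
for n in ("scene","top","wrist"):
    d=robot.get_image(n); cv2.imwrite(f"pics/{n}0.png",d["img"])
    print(n,{k:v for k,v in d.items() if k!="img"})
E
```

```text
pics
{'clock': 0.0, 'qpos': array([ 1.19508845,  0.38424649,  0.01639877,  1.37118873, -0.00630885,
        1.38820367, -0.04650646]), 'qd': array([-2.37205831e-06,  4.59758450e-04, -7.43693032e-04,  8.33160342e-04,
        2.96875246e-04, -4.88376925e-05, -1.20776738e-03]), 'joint_torque': array([-3.42173680e-04, -6.27614307e+01,  8.43306072e-01, -3.71821976e+01,
        1.61780021e-02,  1.41614804e-02, -1.06526031e-05]), 'ee_pos': array([ 0.19224198, -0.59430664,  0.30285807]), 'eef_rot': array([-9.83018691e-04,  9.87790797e-01,  1.55783007e-01, -1.74363616e-04]), 'contact_force': array([-0.07173762,  0.1475837 ,  0.42746011]), 'moment': array([-0.01152628,  0.01138833,  0.01115211]), 'opening': 0.0853522433321811}
0.0539
scene {'K': array([[389.80738467,   0.        , 319.91231396],
       [  0.        , 389.80738467, 198.69103585],
       [  0.        ,   0.        ,   1.        ]]), 'rvec': array([ 1.21996015,  2.52600719, -0.74835622]), 'tvec': array([ 0.35066782, -0.28249971,  1.12944659])}
top {'K': array([[408.59638087,   0.        , 320.66816331],
       [  0.        , 408.59638087, 207.79871134],
       [  0.        ,   0.        ,   1.        ]]), 'rvec': array([ 2.17026493, -2.16638601,  0.0551147 ]), 'tvec': array([0.01634526, 0.56277591, 0.93447532])}
wrist {'K': array([[275.42358154,   0.        , 316.03664397],
       [  0.        , 275.42358154, 201.93284282],
       [  0.        ,   0.        ,   1.        ]]), 'tool_from_camera': array([[ 3.97839708e-04, -9.47446078e-01, -3.19915256e-01,
         8.25935041e-02],
       [ 9.99999772e-01,  2.02332037e-04,  6.44361023e-04,
        -3.18696204e-04],
       [-5.45768218e-04, -3.19915440e-01,  9.47445942e-01,
        -7.06735428e-02],
       [ 0.00000000e+00,  0.00000000e+00,  0.00000000e+00,
         1.00000000e+00]])}
```

View pics/scene0.png

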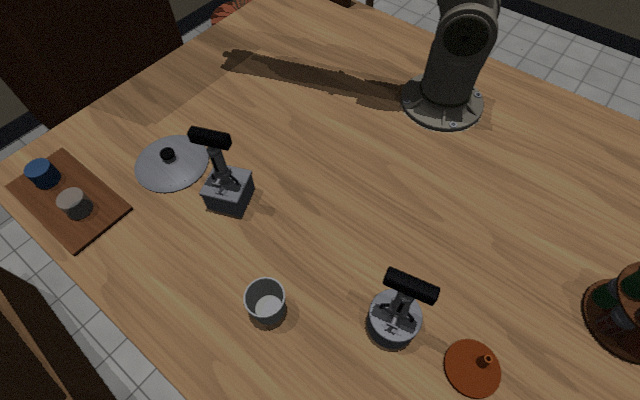

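View pics/top0.png

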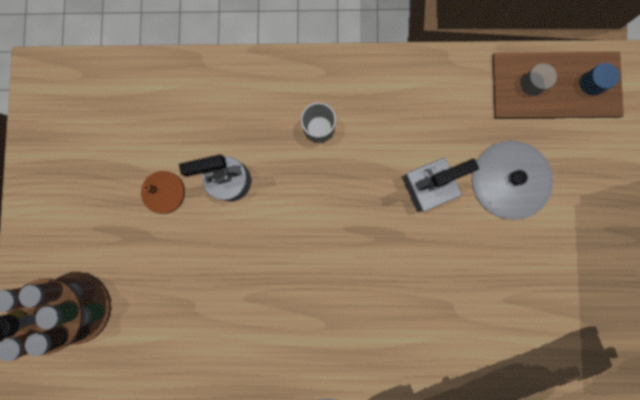

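View pics/wrist0.png

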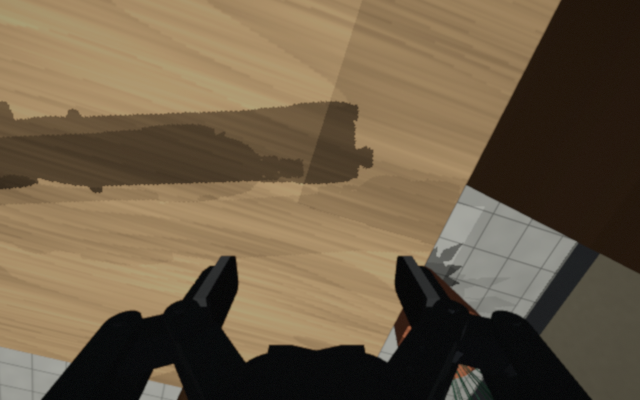

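The square tin is on the right in top (lid centre about 432,185, bar 432–478,160–188). In scene it is at about (228,190), with its bar at about (210,138). The round tin is on the left in top. Next I'll enlarge both views of the square tin.

```bash
cat > h.py <<'E'
import numpy as np, cv2
from rig import robot
def tri(a,b,A,B):
    P=[]
    for d in (A,B):
        R=cv2.Rodrigues(d["rvec"])[0]; P.append(d["K"]@np.c_[R,d["tvec"]])
    X=cv2.triangulatePoints(P[0],P[1],np.array(a,float).T,np.array(b,float).T)
    return (X[:3]/X[3]).T
def plane(p,d,z):
    R=cv2.Rodrigues(d["rvec"])[0]; c=-R.T@d["tvec"]
    r=R.T@np.linalg.inv(d["K"])@np.array([p[0],p[1],1.]); return c+r*(z-c[2])/r[2]
def proj(X,d): return cv2.projectPoints(np.array(X,float).reshape(-1,3),d["rvec"],d["tvec"],d["K"],None)[0].reshape(-1,2)
E
python3 - <<'E'
import cv2
t=cv2.imread("pics/top0.png")[140:230,390:500]; cv2.imwrite("pics/tc.png",cv2.resize(t,None,fx=7,fy=6.5,interpolation=cv2.INTER_CUBIC)) 
t=cv2.imread("pics/top0.png")[140:220,390:490]; cv2.imwrite("pics/tc.png",cv2.resize(t,None,fx=7,fy=7,interpolation=cv2.INTER_CUBIC))
t=cv2.imread("pics/scene0.png")[115:225,180:270]; cv2.imwrite("pics/sc.png",cv2.resize(t,None,fx=5,fy=5,interpolation=cv2.INTER_CUBIC))
E
```

```text
(no output)
```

View pics/tc.png

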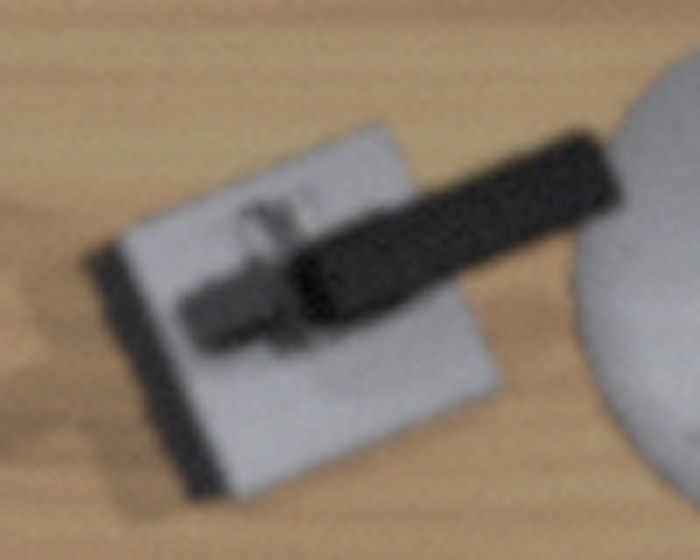

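View pics/sc.png

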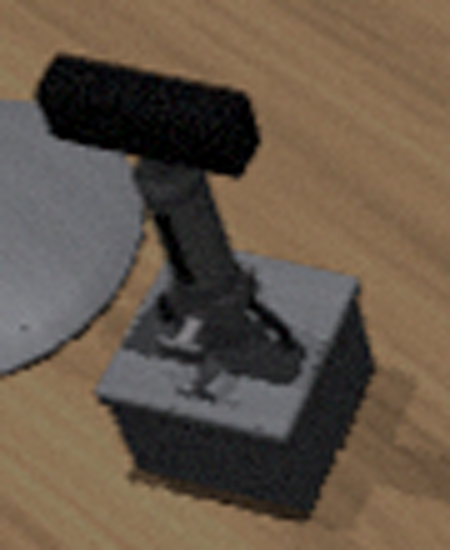

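```bash
python3 - <<'E'
from h import *
T=robot.get_image("top");S=robot.get_image("scene")
tc=[np.array(p)/7+[390,140] for p in [(120,240),(380,122),(500,382),(240,498)]]
L=np.array([plane(p,T,.071) for p in tc]);print(L,L.mean(0),[np.linalg.norm(L[i]-L[i-1]) for i in range(4)])
for i in range(4): e=L[i]-L[i-1];print(np.degrees(np.arctan2(e[1],e[0])))
sc=[np.array(p)/5+[180,115] for p in [(97,393),(358,280),(290,440)]]
print(np.array([plane(p,S,.071) for p in sc]))
# bar far-end corners top z=.234
for p in [(580,130),(620,205),(300,265),(335,322)]: print(plane(np.array(p)/7+[390,140],T,.234 if p[0]>400 else .204))
c=L.mean(0)
for z in(.204,.219,.234): print(z,(proj([c[0],c[1],z],T)-[390,140])*7,(proj([c[0],c[1],z],S)-[180,115])*5)
R=cv2.Rodrigues(T["rvec"])[0];print("cam",-R.T@T["tvec"])
print(np.hypot(c[0],c[1]))
E
```

```text
[[ 0.63379699 -0.17609237  0.071     ]
 [ 0.67153103 -0.25879487  0.071     ]
 [ 0.58842561 -0.29461212  0.071     ]
 [ 0.55169444 -0.21257267  0.071     ]] [ 0.61136202 -0.23551801  0.071     ] [np.float64(0.08984230966435136), np.float64(0.09090413430168422), np.float64(0.09049522204369163), np.float64(0.08988687931207368)]
23.9568228912534
-65.47456876991453
-156.6846458430913
114.11929208029578
[[ 0.67252221 -0.25800611  0.071     ]
 [ 0.55396726 -0.2098629   0.071     ]
 [ 0.63638422 -0.17193722  0.071     ]]
[ 0.63622962 -0.2653107   0.234     ]
[ 0.61650538 -0.27507264  0.234     ]
[ 0.60547723 -0.19979635  0.204     ]
[ 0.58995415 -0.20888387  0.204     ]
0.204 [[432.80974273 243.23043016]] [[160.75156685 139.25748964]]
0.219 [[449.38430333 234.24093916]] [[151.61626374 114.12865251]]
0.234 [[466.62620717 224.88950335]] [[142.17673582  88.1629722 ]]
cam [ 0.48806702 -0.00886465  0.97567414]
0.6551581849034528
```

>>> drive_tool(
  linear=[
    [0,0,-0.006],
    [0,0,-0.006],
    [0,0,-0.006],
    [0,0,-0.006],
    [0,0,-0.006],
    [0,0,-0.006],
    [0,0,-0.006],
    [0,0,-0.006],
    [0,0,-0.006],
    [0,0,-0.006],
    [0,0,0],
    [0,0,0],
  ],
  turn=[-0.14,-0.14,-0.14,-0.14,-0.14,-0.14,-0.14,-0.14,-0.14,-0.14,-0.14,-0.14],
  gripper=1,
)

```text
clock: 1.45
ee_pos: [0.1923, -0.5947, 0.364]
eef_rot: [0.0, 0.541, 0.841, -0.0]
contact_force: [-0.0, 0.1, 0.2]
opening: 0.0854
```

```bash
cat >> h.py <<'E'
from scipy.spatial.transform import Rotation as Ro
def where(g=(0.612,-0.2345,.3639),yaw=24.2):
    s=robot.state(); q=s["eef_rot"]; R=Ro.from_quat([q[1],q[2],q[3],q[0]]); M=R.as_matrix()
    a=np.degrees(np.arctan2(M[1,1],M[0,1])); d=(a-yaw+90)%180-90
    print("t",round(s["clock"],2),"tcp",s["ee_pos"].round(4),"yaw_y",a.round(2),"turn needed",np.radians(d).round(4),"z",M[:,2].round(4),"F",s["contact_force"].round(2),"open",round(s["opening"],4))
    print("shift tool",(M.T@(np.array(g)-s["ee_pos"])).round(4),"q",s["qpos"].round(2))
    return s
E
python3 -c "
from h import *;where()"
```

```text
t 1.45 tcp [ 0.1923 -0.5947  0.364 ] yaw_y 24.51 turn needed 0.0053 z [ 1.e-04 -1.e-04 -1.e+00] F [-0.    0.12  0.22] open 0.0854
shift tool [1.536e-01 5.313e-01 1.000e-04] q [ 1.37  0.38 -0.24  1.25  0.09  1.52  1.58]
```

>>> drive_tool(
  linear=[
    [0.006,0.02,0],
    [0.012,0.04,0],
    [0.0135,0.047,0],
    [0.0135,0.047,0],
    [0.0135,0.047,0],
    [0.0135,0.047,0],
    [0.0135,0.047,0],
    [0.0135,0.047,0],
    [0.0135,0.047,0],
    [0.0135,0.047,0],
    [0.0135,0.047,0],
    [0.0135,0.047,0],
  ],
  turn=[0.005,0,0,0,0,0,0,0,0,0,0,0],
)

```text
clock: 2.65
ee_pos: [0.616, -0.2388, 0.3639]
eef_rot: [0.0, 0.546, 0.838, -0.0]
contact_force: [0.6, -1.0, 0.0]
opening: 0.0852
```

>>> drive_tool(
  linear=[
    [0,0,0],
    [0,0,0],
  ],
  turn=[0,0],
)

```text
clock: 2.85
ee_pos: [0.6159, -0.2381, 0.3631]
eef_rot: [-0.001, 0.544, 0.839, 0.0]
contact_force: [-0.3, -0.1, 0.3]
opening: 0.0851
```

```bash
python3 -c "
from h import *;s=where()
w=robot.get_image('wrist');cv2.imwrite('pics/w1.png',w['img'])
M=Ro.from_quat(np.roll(s['eef_rot'],-1)).as_matrix()
def wp(X):
    t=M.T@(np.array(X)-s['ee_pos']); C=w['tool_from_camera']; c=C[:3,:3].T@(t-C[:3,3]); p=w['K']@c; return (p[:2]/p[2]).round(1)
c=np.array([.612,-.2345]);a=np.radians(24.2);n=np.array([np.cos(a),np.sin(a)]);l=np.array([-n[1],n[0]])
for i in(-1,1):
  for j in (-1,1):
    print(i,j,wp([*(c+n*i*.012+l*j*.042),.234]), wp([*(c+n*i*.047+l*j*.047),.071]))
"
```

```text
t 2.85 tcp [ 0.6159 -0.2381  0.3631] yaw_y 24.1 turn needed -0.0018 z [-9.0e-04  1.1e-03 -1.0e+00] F [-0.3  -0.14  0.27] open 0.0851
shift tool [ 0.0049 -0.002  -0.0008] q [ 0.61  0.49 -0.47  1.13  0.22  1.57  0.61]
-1 -1 [298.9 262. ] [280.7 203.6]
-1 1 [296.4 160.9] [277.6 134.4]
1 -1 [327.9 262. ] [348.2 203.5]
1 1 [329.4 160.9] [350.8 134.3]
```

View pics/w1.png

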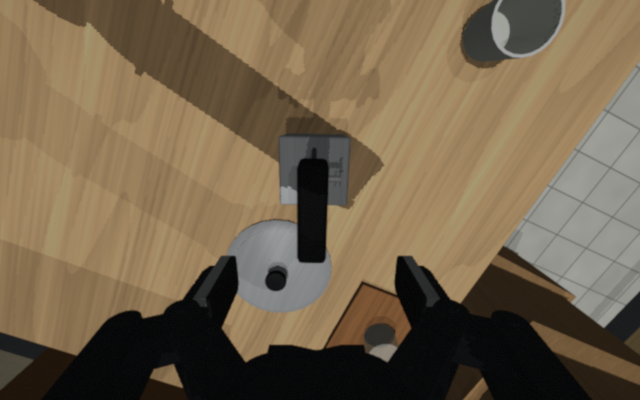

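```bash
python3 -c "
import cv2
t=cv2.imread('pics/w1.png')[125:275,260:370];cv2.imwrite('pics/w1c.png',cv2.resize(t,None,fx=4,fy=4,interpolation=cv2.INTER_CUBIC))"
```

```text
(no output)
```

View pics/w1c.png

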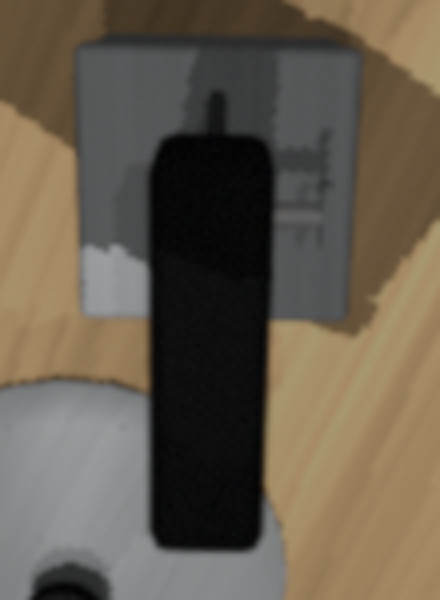

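>>> drive_tool(
  linear=[
    [0.005,-0.0025,0],
    [0,0,0.01],
    [0,0,0.015],
    [0,0,0.015],
    [0,0,0.015],
    [0,0,0.015],
    [0,0,0.01],
    [0,0,0.006],
    [0,0,0.003],
    [0,0,0],
    [0,0,0],
  ],
  turn=[0.015,0,0,0,0,0,0,0,0,0,0],
)

```text
clock: 4.0
ee_pos: [0.6109, -0.2364, 0.2756]
eef_rot: [0.0, 0.552, 0.834, 0.0]
contact_force: [-0.6, 0.3, 0.4]
opening: 0.0853
```

```bash
python3 -c "
from h import *;s=where((.612,-.2345,.273))
w=robot.get_image('wrist');cv2.imwrite('pics/w2.png',w['img'])
w=robot.get_image('scene');cv2.imwrite('pics/s2.png',cv2.resize(w['img'][60:260,120:340],None,fx=3,fy=3))
"
```

```text
t 4.0 tcp [ 0.6109 -0.2364  0.2756] yaw_y 23.04 turn needed -0.0203 z [ 1.e-03 -2.e-04 -1.e+00] F [-0.59  0.3   0.43] open 0.0853
shift tool [0.0013 0.0018 0.0026] q [ 0.63  0.5  -0.47  1.3   0.22  1.38  0.58]
```

View pics/w2.png

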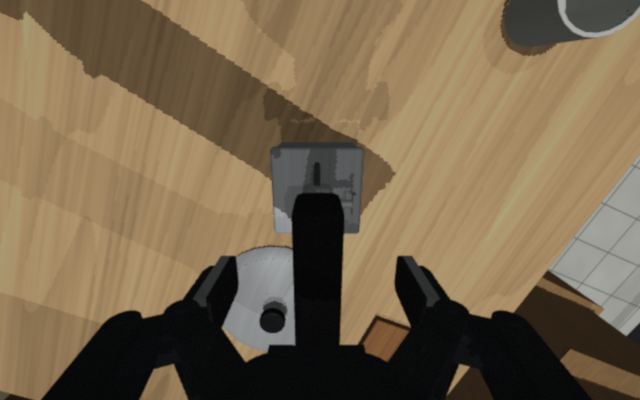

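View pics/s2.png

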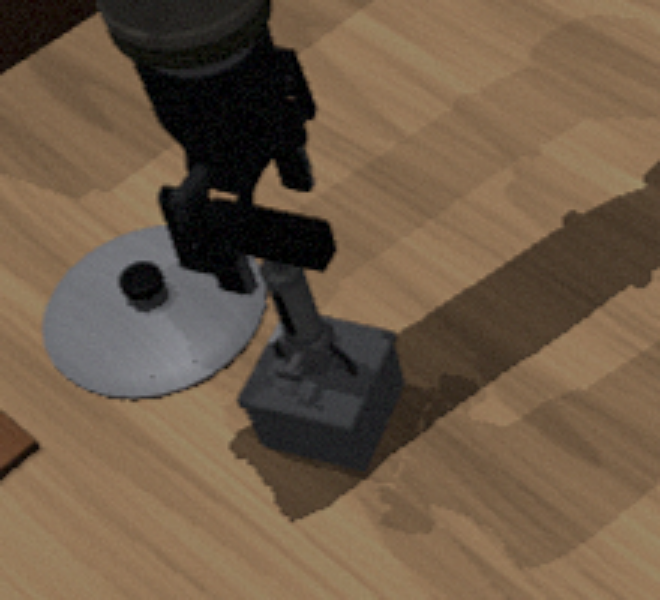

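```bash
python3 -c "
from h import *;s=where((.612,-.2345,.273))
w=robot.get_image('wrist');S=robot.get_image('scene')
M=Ro.from_quat(np.roll(s['eef_rot'],-1)).as_matrix()
def wp(X):
    t=M.T@(np.array(X)-s['ee_pos']); C=w['tool_from_camera']; c=C[:3,:3].T@(t-C[:3,3]); p=w['K']@c; return (p[:2]/p[2]).round(1)
c=np.array([.612,-.2345]);a=np.radians(24);n=np.array([np.cos(a),np.sin(a)]);l=np.array([-n[1],n[0]])
for i in(-1,1):
  for j in (-1,1):
    print(i,j,wp([*(c+n*i*.012+l*j*.042),.234]), wp([*(c+n*i*.047+l*j*.047),.071]))
for y in (-.05,.05):
  P=s['ee_pos']+M@np.array([0,y,.06]); print('tip',(proj(P,S)-[120,60])*3)
for z in (.234,.219,.204,.188): print((proj([*c,z],S)-[120,60])*3)
print((proj([*(c+l*.042),.219],S)-[120,60])*3,(proj([*(c-l*.042),.219],S)-[120,60])*3)
"
```

```text
t 4.1 tcp [ 0.6109 -0.2364  0.2756] yaw_y 23.04 turn needed -0.0202 z [ 1.1e-03 -3.0e-04 -1.0e+00] F [0.08 0.57 0.12] open 0.0855
shift tool [0.0013 0.0018 0.0026] q [ 0.63  0.5  -0.47  1.3   0.22  1.38  0.58]
-1 -1 [297.7 354.9] [275.1 232.9]
-1 1 [290.4 205.6] [269.  146.2]
1 -1 [342.9 354.2] [360.8 231.5]
1 1 [345.9 204.7] [364.3 144.6]
tip [[302.05242878 182.47534039]]
tip [[239.3999202  293.07443901]]
[[265.64855808 219.20641567]]
[[271.3111986  234.77685662]]
[[276.79119504 249.84508508]]
[[282.44499814 265.39122596]]
[[330.99542727 246.69332875]] [[212.55125396 223.04492579]]
```

>>> drive_tool(
  linear=[
    [0.0025,0.001,0.002],
    [0,0,0.001],
    [0,0,0],
    [0,0,0],
    [0,0,0],
  ],
  turn=[0,0,0,0,0],
  gripper=0.36,
  newtons=50,
)

```text
clock: 4.7
ee_pos: [0.6105, -0.2338, 0.2719]
eef_rot: [-0.0, 0.552, 0.834, 0.0]
contact_force: [-0.2, -0.1, 0.4]
opening: 0.0311
```

>>> drive_tool(
  linear=[
    [0,0,0],
    [0,0,0],
    [0,0,0],
    [0,0,0],
    [0,0,0],
    [0,0,0],
  ],
  turn=[0,0,0,0,0,0],
  gripper=0,
)

```text
clock: 5.3
ee_pos: [0.6105, -0.2338, 0.272]
eef_rot: [0.0, 0.552, 0.834, -0.0]
contact_force: [-2.0, -0.7, 1.7]
opening: 0.0233
```

```bash
python3 -c "
from h import *;s=where((.612,-.2345,.273));print(s['contact_force'],s['moment'])
w=robot.get_image('wrist');cv2.imwrite('pics/w3.png',w['img'])
"
```

```text
t 5.3 tcp [ 0.6105 -0.2338  0.272 ] yaw_y 23.03 turn needed -0.0204 z [ 1.e-04 -1.e-04 -1.e+00] F [-1.98 -0.67  1.67] open 0.0233
shift tool [-0.0012  0.0011 -0.001 ] q [ 0.63  0.5  -0.47  1.31  0.22  1.38  0.57]
[-1.97647523 -0.66586286  1.66769395] [-0.05806757  0.28120311 -0.11573585]
```

View pics/w3.png

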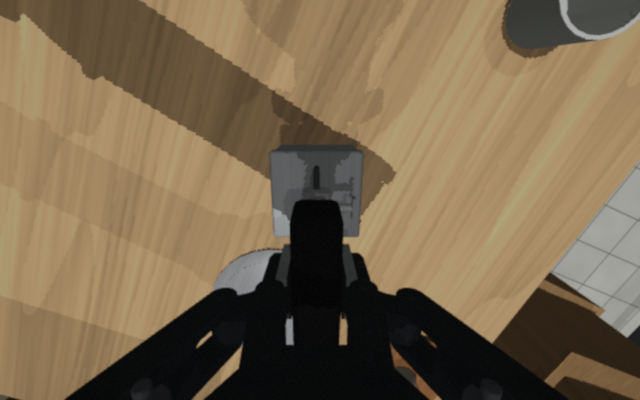

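>>> drive_tool(
  linear=[
    [0,-0.0005,-0.001],
    [0,0,-0.002],
    [0,0,-0.0025],
    [0,0,-0.0025],
    [0,0,-0.0025],
    [0,0,-0.0025],
    [0,0,-0.0025],
    [0,0,-0.0025],
    [0,0,-0.001],
    [0,0,-0.001],
    [0,0,0],
    [0,0,0],
  ],
  turn=[0,0,0,0,0,0,0,0,0,0,0,0],
)

```text
clock: 6.55
ee_pos: [0.6099, -0.2339, 0.2917]
eef_rot: [-0.0, 0.552, 0.834, -0.0]
contact_force: [0.6, 0.9, -4.5]
opening: 0.0236
```

```bash
python3 -c "
from h import *;s=where((.612,-.2345,.273));print(s['contact_force'],s['moment'])
w=robot.get_image('scene');cv2.imwrite('pics/s4.png',cv2.resize(w['img'][60:260,120:340],None,fx=3,fy=3))
"
```

```text
t 6.55 tcp [ 0.6099 -0.2339  0.2917] yaw_y 23.04 turn needed -0.0203 z [-6.e-04  2.e-04 -1.e+00] F [ 0.57  0.92 -4.5 ] open 0.0236
shift tool [-0.0014  0.0017  0.0187] q [ 0.63  0.49 -0.47  1.28  0.22  1.42  0.58]
[ 0.56895216  0.91998711 -4.49761501] [ 0.072013   -0.196147    0.02785817]
```

View pics/s4.png

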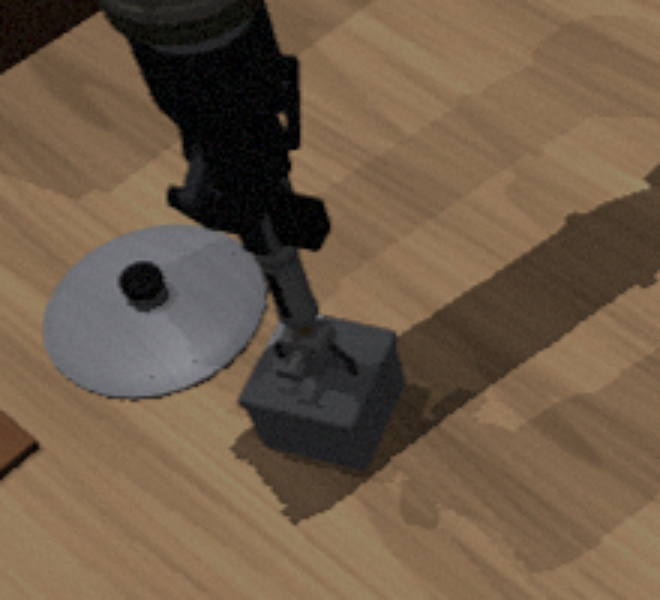

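The grip holds, a brass rod shows at about (305,328), and the tin is still on the table. I'll keep lifting slowly.

>>> drive_tool(
  linear=[
    [0,0,-0.001],
    [0,0,-0.002],
    [0,0,-0.002],
    [0,0,-0.002],
    [0,0,-0.002],
    [0,0,-0.002],
    [0,0,-0.002],
    [0,0,-0.0025],
    [0,0,-0.0025],
    [0,0,-0.0025],
    [0,0,-0.0025],
    [0,0,-0.0025],
  ],
  turn=[0,0,0,0,0,0,0,0,0,0,0,0],
)

```text
clock: 7.8
ee_pos: [0.6101, -0.2339, 0.3177]
eef_rot: [0.0, 0.552, 0.834, 0.0]
contact_force: [-0.1, 0.2, -6.3]
opening: 0.0238
```

>>> drive_tool(
  linear=[
    [0,0,-0.0025],
    [0,0,-0.0025],
    [0,0,-0.0025],
    [0,0,-0.0025],
    [0,0,-0.002],
    [0,0,-0.0015],
    [0,0,-0.001],
    [0,0,-0.0005],
    [0,0,0],
    [0,0,0],
  ],
  turn=[0,0,0,0,0,0,0,0,0,0],
)

```text
clock: 8.8
ee_pos: [0.61, -0.2339, 0.3323]
eef_rot: [-0.0, 0.552, 0.834, 0.0]
contact_force: [-0.5, 0.4, -6.2]
opening: 0.0235
```

```bash
python3 -c "
from h import *;s=where((.612,-.2345,.273));print(s['contact_force'],s['moment'])
w=robot.get_image('scene');cv2.imwrite('pics/s5.png',cv2.resize(w['img'][60:260,120:340],None,fx=3,fy=3))
w=robot.get_image('top');cv2.imwrite('pics/t5.png',cv2.resize(w['img'][120:240,380:520],None,fx=5,fy=5))
for h in (0,.03,.035,.04): print(h,[(proj([.612+dx,-.2345+dy,.071+h],robot.get_image('scene'))[0]-[120,60])*3 for dx,dy in ((-.0234-.0361,.0234*0+.024),)])
"
```

```text
t 8.8 tcp [ 0.61   -0.2339  0.3323] yaw_y 23.04 turn needed -0.0203 z [-1.e-04  1.e-04 -1.e+00] F [-0.47  0.41 -6.23] open 0.0235
shift tool [-0.0013  0.0016  0.0593] q [ 0.62  0.48 -0.47  1.21  0.21  1.5   0.58]
[-0.47328486  0.40704955 -6.22820373] [0.03207857 0.00746421 0.00207249]
0 [array([395.52307093, 331.40601044])]
0.03 [array([389.38077018, 307.53885654])]
0.035 [array([388.32286336, 303.42814525])]
0.04 [array([387.2548133, 299.2780204])]
```

View pics/s5.png

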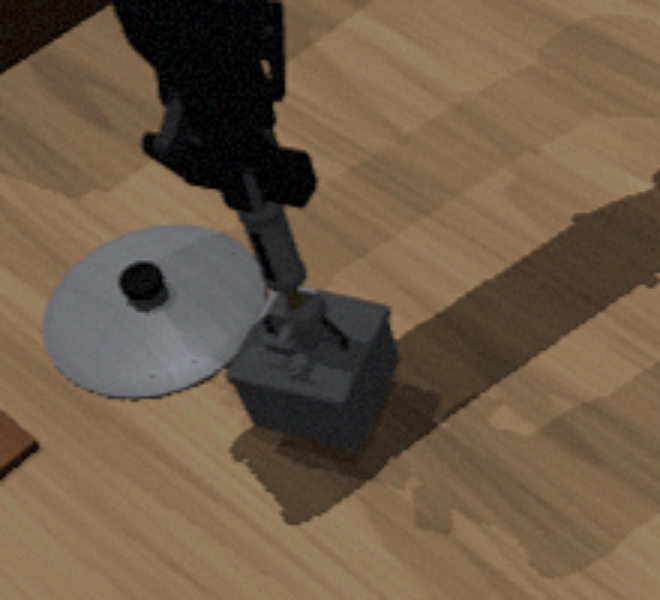

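View pics/t5.png

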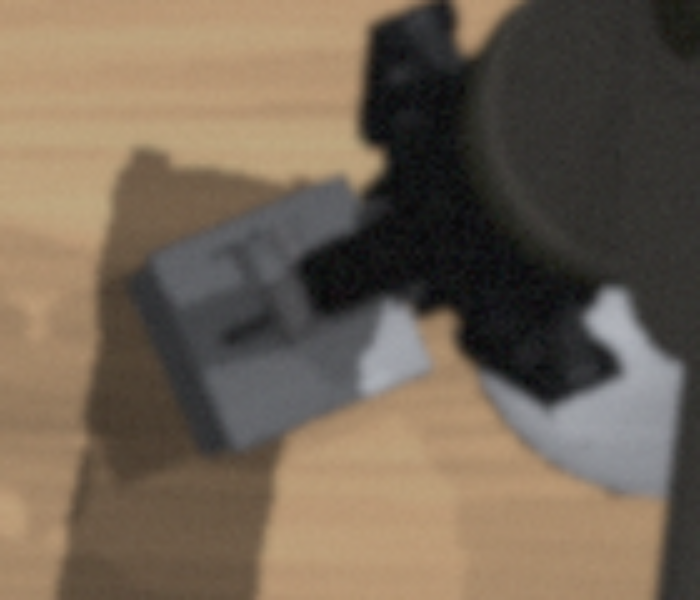

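The tin hangs upright, about 32 mm clear: the lid corner at about (388,305) matches 33 mm, and 60 mm of rise less about 28 mm of spring agrees. Now I hold it still.

>>> drive_tool(
  linear=[
    [0,0,0],
    [0,0,0],
    [0,0,0],
    [0,0,0],
    [0,0,0],
    [0,0,0],
    [0,0,0],
    [0,0,0],
    [0,0,0],
    [0,0,0],
    [0,0,0],
    [0,0,0],
  ],
  turn=[0,0,0,0,0,0,0,0,0,0,0,0],
)

```text
clock: 10.3
ee_pos: [0.6101, -0.2339, 0.3324]
eef_rot: [-0.0, 0.552, 0.834, 0.0]
contact_force: [-0.6, -0.5, -6.8]
opening: 0.0231
```

>>> drive_tool(
  linear=[
    [0,0,0],
    [0,0,0],
    [0,0,0],
    [0,0,0],
    [0,0,0],
    [0,0,0],
    [0,0,0],
    [0,0,0],
    [0,0,0],
    [0,0,0],
    [0,0,0],
    [0,0,0],
  ],
  turn=[0,0,0,0,0,0,0,0,0,0,0,0],
)

```text
clock: 11.5
ee_pos: [0.6101, -0.2339, 0.3324]
eef_rot: [0.0, 0.552, 0.834, 0.0]
contact_force: [-0.2, -0.7, -5.8]
opening: 0.0234
```

```bash
python3 -c "
from h import *;s=where((.612,-.2345,.273));print(s['contact_force'],s['moment'])
w=robot.get_image('scene');cv2.imwrite('pics/s6.png',cv2.resize(w['img'][60:260,120:340],None,fx=3,fy=3))"
```

```text
t 11.5 tcp [ 0.6101 -0.2339  0.3324] yaw_y 23.04 turn needed -0.0203 z [ 0.  0. -1.] F [-0.18 -0.7  -5.79] open 0.0234
shift tool [-0.0013  0.0016  0.0594] q [ 0.62  0.48 -0.47  1.21  0.21  1.5   0.58]
[-0.17919558 -0.70299929 -5.79321748] [ 0.02922386  0.00593052 -0.03653228]
```

View pics/s6.png

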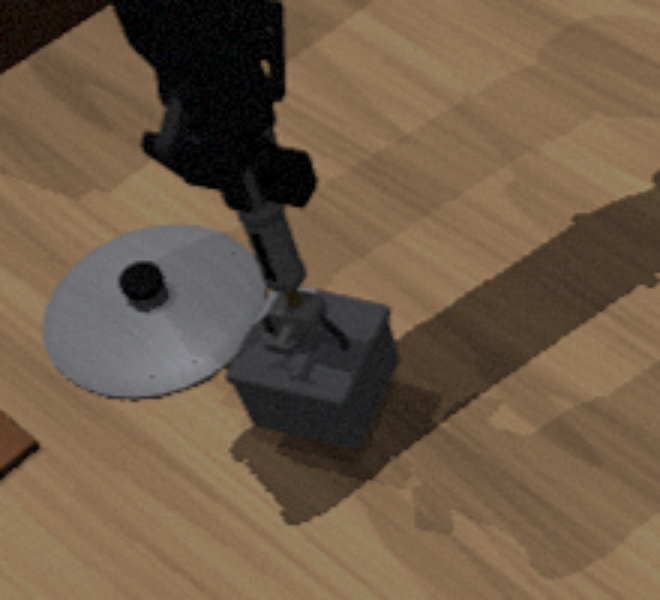

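Still upright and unmoved after about 2.7 s. Now I lower it gently.

>>> drive_tool(
  linear=[
    [0,0,0.001],
    [0,0,0.002],
    [0,0,0.0025],
    [0,0,0.0025],
    [0,0,0.0025],
    [0,0,0.0025],
    [0,0,0.0025],
    [0,0,0.0025],
    [0,0,0.002],
    [0,0,0.002],
    [0,0,0.001],
    [0,0,0.001],
  ],
  turn=[0,0,0,0,0,0,0,0,0,0,0,0],
)

```text
clock: 12.75
ee_pos: [0.6101, -0.2339, 0.3084]
eef_rot: [0.0, 0.552, 0.834, 0.0]
contact_force: [-0.4, -0.5, -5.6]
opening: 0.0232
```

>>> drive_tool(
  linear=[
    [0,0,0.001],
    [0,0,0.001],
    [0,0,0.001],
    [0,0,0.001],
    [0,0,0.001],
    [0,0,0.001],
    [0,0,0.001],
    [0,0,0.001],
    [0,0,0.001],
    [0,0,0.001],
    [0,0,0.001],
    [0,0,0.001],
  ],
  turn=[0,0,0,0,0,0,0,0,0,0,0,0],
)

```text
clock: 13.95
ee_pos: [0.6101, -0.2339, 0.2964]
eef_rot: [0.0, 0.552, 0.834, 0.0]
contact_force: [-1.2, -0.9, -5.2]
opening: 0.0236
```

>>> drive_tool(
  linear=[
    [0,0,0.002],
    [0,0,0.002],
    [0,0,0.002],
    [0,0,0.002],
    [0,0,0.002],
    [0,0,0.002],
    [0,0,0.002],
    [0,0,0.001],
    [0,0,0.001],
    [0,0,0.0005],
    [0,0,0],
    [0,0,0],
  ],
  turn=[0,0,0,0,0,0,0,0,0,0,0,0],
)

```text
clock: 15.15
ee_pos: [0.6101, -0.2339, 0.28]
eef_rot: [0.0, 0.552, 0.834, 0.0]
contact_force: [-0.7, -0.0, -2.2]
opening: 0.0235
```

```bash
python3 -c "
from h import *;s=where((.612,-.2345,.272));print(s['contact_force'],s['moment'])
w=robot.get_image('scene');cv2.imwrite('pics/s7.png',cv2.resize(w['img'][60:260,120:340],None,fx=3,fy=3))"
```

```text
t 15.15 tcp [ 0.6101 -0.2339  0.28  ] yaw_y 23.04 turn needed -0.0203 z [ 2.e-04  1.e-04 -1.e+00] F [-0.68 -0.01 -2.22] open 0.0235
shift tool [-0.0013  0.0015  0.008 ] q [ 0.63  0.5  -0.47  1.3   0.22  1.39  0.57]
[-0.6825101  -0.01319914 -2.2196291 ] [ 0.08014444  0.20722174 -0.01567787]
```

View pics/s7.png

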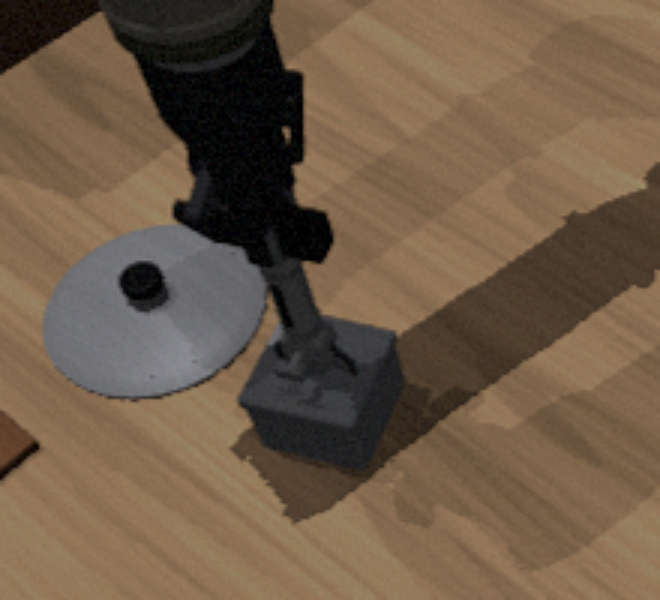

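The tin is back on the table at the same pixels. About 8 mm of spring is left to relax.

>>> drive_tool(
  linear=[
    [0,0,0.001],
    [0,0,0.0015],
    [0,0,0.0015],
    [0,0,0.001],
    [0,0,0.001],
    [0,0,0.001],
    [0,0,0.0005],
    [0,0,0.0003],
    [0,0,0],
    [0,0,0],
    [0,0,0],
  ],
  turn=[0,0,0,0,0,0,0,0,0,0,0],
)

```text
clock: 16.3
ee_pos: [0.6101, -0.2339, 0.2722]
eef_rot: [0.0, 0.552, 0.834, 0.0]
contact_force: [-1.7, 1.1, -2.1]
opening: 0.0232
```

```bash
python3 -c "
from h import *;s=where((.612,-.2345,.272));print(s['contact_force'],s['moment'])"
```

```text
t 16.3 tcp [ 0.6101 -0.2339  0.2722] yaw_y 23.04 turn needed -0.0203 z [ 1.e-04  1.e-04 -1.e+00] F [-1.71  1.12 -2.05] open 0.0232
shift tool [-0.0013  0.0015  0.0002] q [ 0.63  0.5  -0.47  1.31  0.22  1.38  0.57]
[-1.70718199  1.12297207 -2.05368524] [0.19929953 0.20657396 0.03250709]
```

```bash
python3 -c "
from h import *;s=where((.612,-.2345,.272))
w=robot.get_image('scene');cv2.imwrite('pics/s8.png',cv2.resize(w['img'][120:225,180:270],None,fx=5,fy=5,interpolation=cv2.INTER_CUBIC))
print(robot.state()['contact_force'])"
```

```text
t 16.3 tcp [ 0.6101 -0.2339  0.2722] yaw_y 23.04 turn needed -0.0203 z [ 1.e-04  1.e-04 -1.e+00] F [-1.71  1.12 -2.05] open 0.0232
shift tool [-0.0013  0.0015  0.0002] q [ 0.63  0.5  -0.47  1.31  0.22  1.38  0.57]
[-1.6848846   0.75807568 -1.52607871]
```

View pics/s8.png

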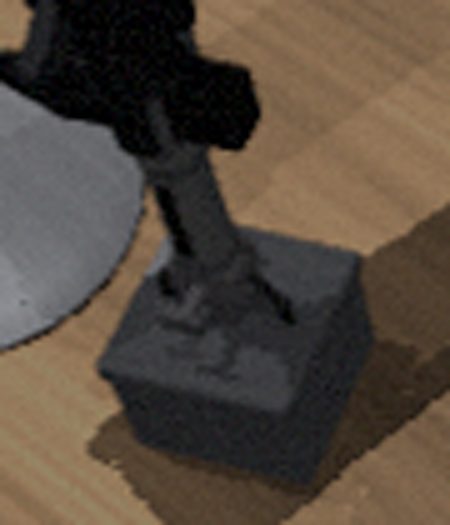

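>>> drive_tool(
  linear=[
    [0,0,0],
    [0,0,0],
    [0,0,0],
  ],
  turn=[0,0,0],
  newtons=20,
)

```text
clock: 16.65
ee_pos: [0.6101, -0.2339, 0.2722]
eef_rot: [0.0, 0.552, 0.834, 0.0]
contact_force: [-1.2, 0.6, -0.7]
opening: 0.0235
```

>>> drive_tool(
  linear=[
    [0,0,0],
    [0,0,0],
    [0,0,0],
    [0,0,0],
  ],
  turn=[0,0,0,0],
  gripper=0.36,
)

```text
clock: 17.05
ee_pos: [0.6101, -0.234, 0.2723]
eef_rot: [0.0, 0.552, 0.834, 0.0]
contact_force: [0.5, 0.1, -0.4]
opening: 0.0307
```

>>> drive_tool(
  linear=[
    [0,0,0],
    [0,0,0],
    [0,0,0],
    [0,0,0],
    [0,0,0],
    [0,0,0],
  ],
  turn=[0,0,0,0,0,0],
  gripper=1,
)

```text
clock: 17.65
ee_pos: [0.6101, -0.2339, 0.2721]
eef_rot: [-0.0, 0.552, 0.834, 0.0]
contact_force: [-0.3, 0.5, 0.3]
opening: 0.0855
```

```bash
python3 -c "
from h import *;s=where((.612,-.2345,.272))
w=robot.get_image('wrist');cv2.imwrite('pics/w9.png',w['img'])"
```

```text
t 17.65 tcp [ 0.6101 -0.2339  0.2721] yaw_y 23.04 turn needed -0.0203 z [ 0.e+00  1.e-04 -1.e+00] F [-0.32  0.49  0.26] open 0.0855
shift tool [-0.0013  0.0016  0.0001] q [ 0.63  0.5  -0.47  1.31  0.22  1.38  0.57]
```

View pics/w9.png

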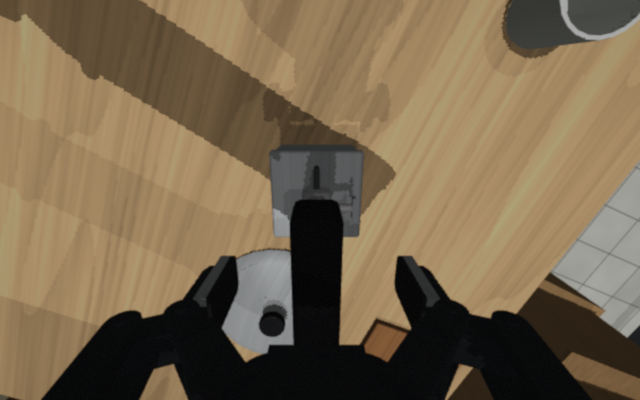

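The fingers are open and clear of the bar, which sits at columns 292–342 with the fingertips at 236 and 397. Next I retreat straight up.

>>> drive_tool(
  linear=[
    [0,0,-0.005],
    [0,0,-0.01],
    [0,0,-0.015],
    [0,0,-0.02],
    [0,0,-0.02],
    [0,0,-0.02],
    [0,0,-0.01],
    [0,0,-0.005],
    [0,0,0],
    [0,0,0],
  ],
  turn=[0,0,0,0,0,0,0,0,0,0],
)

```text
clock: 18.7
ee_pos: [0.6099, -0.234, 0.3762]
eef_rot: [-0.001, 0.552, 0.834, -0.0]
contact_force: [-0.3, -0.8, 0.1]
opening: 0.085
```

```bash
python3 -c "
from h import *;s=where((.612,-.2345,.272))
S=robot.get_image('scene');w=S['img'];cv2.imwrite('pics/s10.png',w);cv2.imwrite('pics/s10c.png',cv2.resize(w[115:225,180:270],None,fx=5,fy=5,interpolation=cv2.INTER_CUBIC))
a=cv2.imread('pics/scene0.png')
e=lambda i:i[135:225,200:260].astype(int)
print(np.abs(e(a)-e(w)).mean(), np.abs(a[260:360,350:520].astype(int)-w[260:360,350:520]).max())
"
```

```text
t 18.7 tcp [ 0.6099 -0.234   0.3762] yaw_y 23.04 turn needed -0.0203 z [-1.2e-03  5.0e-04 -1.0e+00] F [-0.27 -0.77  0.13] open 0.085
shift tool [-0.0014  0.0018  0.1042] q [ 0.61  0.47 -0.47  1.12  0.21  1.59  0.59]
17.300987654320988 28
```

View pics/s10c.png

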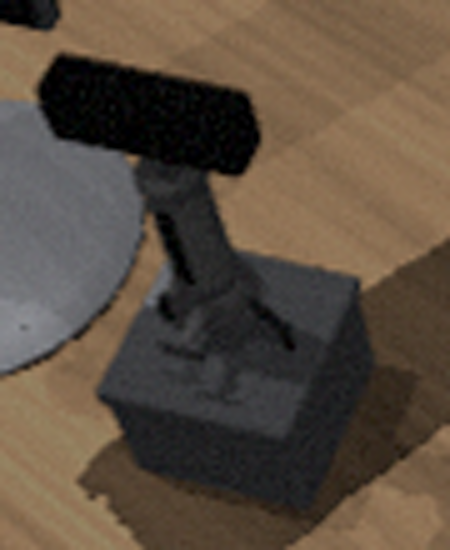

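View pics/s10.png

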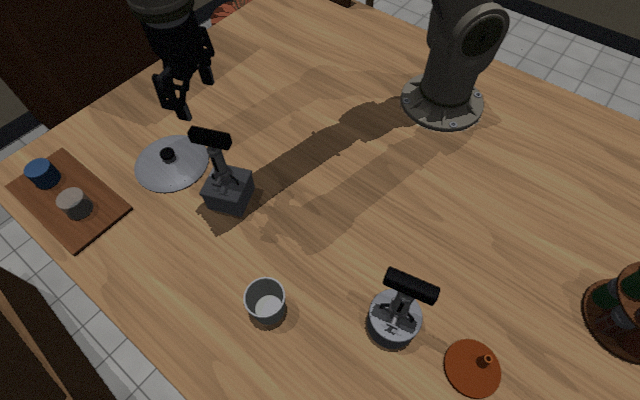

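The square tin's corners (97,393), (358,280), (290,440) and its bar are at the same pixels as at the start. It stands upright with the spring relaxed. The round tin is unchanged and the gripper is clear.

```bash
python3 -c "
from rig import robot
print(robot.sign_off())"
```

```text
the job is handed in; nothing more can be done
None
```

I weighed the square tin, set it back down where it stood, let go, and handed the job in at about 18.8 s of the 43 s allowed.

- **Lift and hold:** I gripped the black bar at its centre with 50 N and lifted slowly until the tin hung upright about 32 mm clear of the table. It stayed still there for about 2.7 s. The wrist read 5.8 to 6.8 N downward. That includes the scale's own weight and about 0.5 N of noise, so it is only a rough weight.
- **Set down:** The tin touched down at about 10 mm/s. I let the spring relax before releasing, opened the fingers and withdrew straight up.
- **Last checks:** In the scene view the tin's corners and bar are at the same pixels as at the start, within about 1 mm. It is upright with no brass rod showing. The round tin has not moved, and the gripper is open about 65 mm above the bar and touching nothing.
- **Disagreement:** Just before release the wrist still showed about 2 N of pull and 2 N sideways, although the spring looked relaxed. This faded to under 1 N once the grip opened, and the tin did not shift.

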